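# Mount the LED driver on the rail of a lamp gear plate

## Robot

A 7-joint arm with a two-finger parallel gripper is mounted at the origin on the work surface. World frame = base frame: x ahead of the robot, y to its left, z up, the work surface at z = 0. Lengths are in mm, angles in rad, forces in N, time in s.
With the tool pointing down it reaches from about 400 to 900 mm from the base axis. Payload 5.5 kg.
Tool frame: the origin (TCP) lies where the fingers leave the gripper's body, on its centre line; the fingertips stand 73 mm ahead of it and the grasp point (between the pads) lies 54 mm ahead of it (ctrl.grip_depth is the distance from the TCP to the grasp point, in mm); z points along the fingers, x is the direction in which the jaws open and shut, and the axes are right-handed (so a half turn about z gives the same grasp; the last joint's range is limited). The gripper opens to 85 mm and grips with 20 to 120 N. Pads are 22 mm wide; open, the fingers measure 114 mm over their backs; the gripper's body (76 mm by 85 mm) begins 54 mm behind the grasp point. The pads swing forward as they close: fully open they stand 13 mm farther back than shut.
Start: joints at [-0.845, 0.501, -0.427, 1.55, 0.221, 1.138, -0.21], TCP at [290.162, 581.639, 303.91] pointing down, gripper open.
Joint ranges: [-2.88, 2.88], [-0.31, 2.03], [-1.54, 1.56], [0.2, 2.42], [-1.41, 4.55], [0.19, 2.02], [-2.57, 2.57]. Speed limits (rad/s): [2.57, 2.57, 3.14, 3.14, 3.14, 3.14, 3.14].

## Interface

Orientations are given as a unit quaternion [x, y, z, w].
In Python, from bench import ctrl gives the robot as it stands.
- The arm moves only by the shell command python3 -m inch 'ROWS' [FORCE]. ROWS is text: rows parted by semicolons, each of 5 numbers parted by spaces: the finger opening in mm, from 0 to 85.4, then the shift along the tool's x, y, z in mm, then the turn about the tool's z in degrees. In form: hand x y z twist; .... A call has 1 to 12 rows; each row is the pose to reach, as a shift and turn from the pose commanded when the call began, along the tool's axes at that moment; what a row does not reach only later rows make up. A row lasts 1/8 s, in which the tool goes at most 62.5 mm and 10.7 degrees, less where a joint would pass 70% of its speed; a pose out of reach is approached as far as the arm can. A call with a gripper value outside its range is refused whole. The fingers move at their own pace and stop on an object; FORCE is the grip in N (left out, the last holds). Time passes only in rows, so rows that repeat a pose let the fingers close. It gives the time, the measured TCP pose, the force and the opening at its end, in the units of the state.
- ctrl.get_obs(): the state, without advancing time (a new reading comes with each control period).
- ctrl.read_camera(name): name is "side" or "top" or "wrist"; returns the picture (420x560x3 uint8, blue, green, red); there is no depth.
- ctrl.camera_params(name): a dict with "K" (3x3 intrinsics, pixels), "R" (3x3) and "t" (3): a world point X has camera coordinates R X + t. Camera axes: x right, y down, z forward; pixel columns grow to the right and rows downward; lengths in mm; the calibration is good to about 2 mm. A picture is of the moment at which its call begins: read the wrist's pose just before it. camera_params takes no time and is no camera call; for the wrist camera it gives the pose at the moment of the call.
- ctrl.job_done(): hands the job in, once; it reports no verdict.
The state is a dict: "t": time; "qpos": joint angles; "dq": joint speeds; "joint_efforts": joint torques, N m; "position": TCP position; "orientation": TCP orientation; "wrist_force": force on the tool from outside, world axes, zero at the start; "torque": the same for the moment, N m; "width": opening from 0.0 (shut) to 1.0 (fully open).
Only numpy, scipy, OpenCV 4.12 (cv2) and the standard library are available. Lean on these libraries where they do the work, as an engineer would, in place of code of your own. Each camera call takes 0.05 s, during which the arm holds its last target. There are 200 camera calls.

## Task

Pick up the light grey LED driver and mount it on the empty stretch of the rail, between the terminals and the breakers: its orange foot on the side away from the robot, hook its fixed lip under the rail edge nearest the robot, then rock it down until the sprung foot clicks under the other edge. Slide it along the rail right up against the terminals, leave it fully home with no gap, and leave the other things on the bench where they are.

Things in the scene. Friction and masses are not known exactly. Their poses are not given: they have to be found in the camera images.
- driver_mid (a point): centre of the loose LED driver (light grey rail module, orange foot), 31 mm above its underside. x along its 100 mm length towards the orange foot, y across its 45 mm width, z up as it stands. 62 mm high; the middle 70 mm of its length has full height, the shoulders at both ends are 46 mm high. Grasp it by its two flat sides (+y, -y). 0.25 to 0.45 kg
- driver_slot (a point): on the driver (same axes): inner top corner of the slot for the rail's near edge, x -18, z -22 mm from driver_mid. From here the flat roof of the rail channel runs 36 mm towards +x, 9 mm above the underside. The block that carries the lip is 8 mm long (x -26 to -18 mm); beyond it, and beyond the foot's blocks (x +28 mm), both ends overhang level with the roof
- driver_lip (a point): on the driver (same axes): tip of its rigid lip, x -15.3, z -27.8 mm from driver_mid, full width. The slot between lip and roof is 4.8 mm high at its inner end, 6 mm at the tip. With the foot end raised 20 to 25 degrees the 2.2 mm rail edge enters with about 2 mm to spare in height, and the low end clears the plate
- driver_nose (a point): on the driver (same axes): middle of the foot's nose, x +17, z -28 mm from driver_mid; the foot reaches down to 1 mm above the underside. It passes over the rail when the foot end is raised over 17 degrees (driver hooked), begins to press on the far edge at about 11 degrees and clicks in at 0
- foot (a joint): the driver's orange sprung foot: 0 m sprung shut, grows as it is pushed outwards (driver's +x), at most 0.005. Its nose is ramped: pressed down on the rail it is forced out about 2.5 mm, then springs back to 0 under the edge; that takes about 9 to 13 N on the driver's top near the foot. Its orange tab, 22 mm wide, stands 12 mm out of the end face, 3 to 8 mm above the underside
- rail (a point): on the centre line of the fixed rail, level with its top, at the terminals' face. x across the rail away from the robot, y along it from terminals to breakers, z up. Steel hat rail, 35 mm wide (edges at x -17.5, +17.5), 15 mm high, edges 2.2 mm thick that overhang its webs by 5.8 mm. Driver home: driver_mid 22 mm above this point, within 1 mm of x 0, y 22.5 touching the terminals
- gear: the fixed plate with rail, terminals and breakers; same axes as rail, origin on the bench under the middle of the rail (rail point is at y -65, z 27 mm). Plate 170 x 300 mm, top 12 mm over the bench, on a jig board 200 x 340 mm. Rail empty from rail y 0 to 165 mm. Terminals rise 31 mm above the rail top (x -26 to 26), breakers 58 mm. The seated driver slides when pushed with 2 to 6 N
- contactor: loose bystander: black and beige contactor, 78 x 45 x 72 mm, origin at the centre of its underside
- lamp1: loose bystander: round aluminium lamp head, 68 mm across, 28 mm high, origin at the centre of its underside
- lamp2: as lamp1
- lamp3: as lamp1
- tape: loose bystander: roll of tape lying flat, 100 mm across, 48 mm high, origin at the centre of its underside
- cutters: loose bystander: side cutters with blue handles, 145 mm long, 12 mm high, lying on the bench; origin near the pivot, jaws along +x
Not all that is in view belongs to the job. Leave any blue or yellow look-alike of the part that bears driver_mid alone.

How it is judged (in metres and radians):
On the way, in this order (a step that is already met when the one before it is completed fails the run):
1. the driver's lip is hooked under the rail's near edge while its foot end is still raised (x of driver_lip in the frame of rail between -0.0175 and -0.01 m and z of driver_lip in the frame of rail between -0.011 and -0.0018 m and y of driver_lip in the frame of rail between 0.02 and 0.145 m and angle between driver_mid's own z axis and vertical between 0.12 and 0.7 rad), for 0.05 s.
2. the driver is rocked down flat on the rail and its foot has clicked under the far edge (angle between driver_mid's own z axis and vertical below 0.045 rad and value of joint foot below 0.0012 m and x of driver_lip in the frame of rail between -0.0175 and -0.012 m and z of driver_mid in the frame of rail between 0.02 and 0.0238 m), for 0.1 s.
At the end, for the whole second after the job is handed in: The driver lies flat on the rail (roof of its channel within 2 mm of the rail top, tilt under 0.04 rad), square to it, its lip under the near edge and its foot sprung back under the far edge (foot joint under 1.2 mm), its side less than 3 mm from the terminals, at rest and released (angle between driver_mid's own z axis and vertical below 0.04 rad and value of joint foot below 0.0012 m and x of driver_lip in the frame of rail between -0.0175 and -0.012 m and z of driver_mid in the frame of rail between 0.02 and 0.0238 m and y of driver_mid in the frame of rail between 0.02 and 0.0255 m and angle between the x axis of driver_mid and the x axis of rail, either way round below 0.06 rad and linear speed of driver below 0.01 m/s); the robot touches nothing.
It fails at once if another thing on the bench was moved by more than 25 mm (distance of any of contactor, lamp1, lamp2, lamp3, tape, cutters from where it was at the start of the episode above 0.025 m).
It fails at once if the driver was tipped over (angle between driver_mid's own z axis and vertical above 1 rad).
It also fails if it takes over 51 s, if anything falls off the work surface, if the arm or the gripper's body presses on something with over 40 N, if the wrist force passes 120 N, or if a joint passes its speed limit or range.

## Working session

There is one attempt and no reset: what is moved stays moved. The work goes in short steps, Python scripts to look and compute and a shell command to move; the robot and the scene stay as the last step left them, time stands still between calls to the robot, and variables do not carry over. Pictures are saved under pics/ and viewed, about 8 in all and at most 12, crops included, and the job is handed in when it is done.

```bash
ls; mkdir -p pics
python3 - <<'E'
from bench import ctrl
import cv2,numpy as np
for n in ("top","side","wrist"):
    im=ctrl.read_camera(n); cv2.imwrite(f"pics/{n}0.png",im)
    p=ctrl.camera_params(n); print(n,np.round(p["K"],1).tolist(),np.round(p["R"],3).tolist(),np.round(p["t"],1).tolist())
o=ctrl.get_obs(); print(o["t"],o["position"],o["orientation"],o["wrist_force"],ctrl.grip_depth)
E
```

```text
pics
top [[438.5, 0.0, 277.8], [0.0, 438.5, 205.8], [0.0, 0.0, 1.0]] [[-0.022, -1.0, 0.005], [-0.983, 0.02, -0.18], [0.18, -0.008, -0.984]] [83.9, 475.3, 1443.2]
side [[443.5, 0.0, 283.8], [0.0, 443.5, 205.9], [0.0, 0.0, 1.0]] [[-0.801, -0.599, -0.003], [-0.322, 0.436, -0.84], [0.505, -0.672, -0.542]] [447.5, 175.9, 1412.4]
wrist [[302.3, 0.0, 272.0], [0.0, 302.3, 212.0], [0.0, 0.0, 1.0]] [[0.446, 0.895, -0.002], [0.854, -0.425, 0.299], [0.267, -0.135, -0.954]] [-648.5, -39.4, 381.1]
0.15 [290.02223676 581.22686546 303.07726647] [ 8.50406571e-01  5.26125527e-01 -6.64723120e-04  3.89253094e-04] [0.21995783 0.15411705 0.42493002] 53.900000000000006
```

View pics/top0.png

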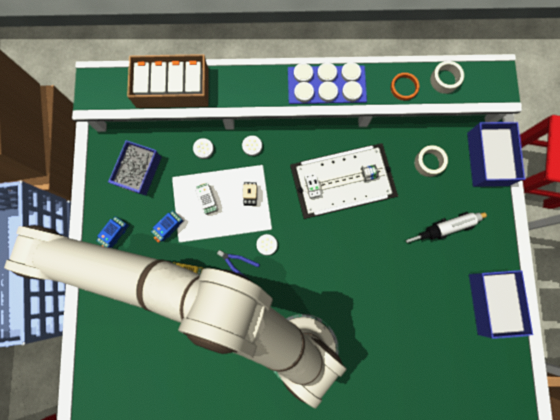

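View pics/side0.png

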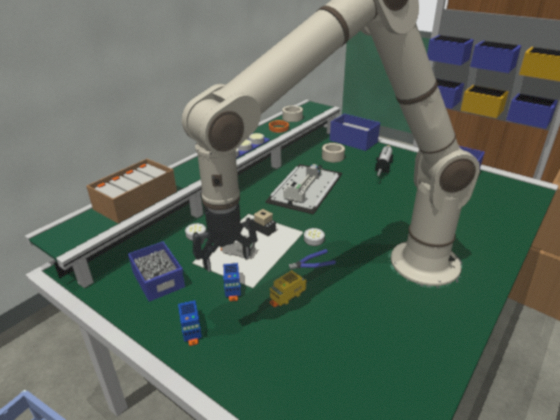

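Run:
```python
import cv2,numpy as np
a=cv2.imread("pics/top0.png")
c=cv2.resize(a[135:225,285:405],None,fx=5,fy=5,interpolation=cv2.INTER_CUBIC)[:, :600]
w=cv2.imread("pics/wrist0.png")
d=cv2.resize(a[165:240,170:280],None,fx=4,fy=4,interpolation=cv2.INTER_CUBIC)
s=cv2.resize(cv2.imread("pics/side0.png")[155:215,260:350],None,fx=4,fy=4,interpolation=cv2.INTER_CUBIC)
C=np.zeros((600,800,3),np.uint8)
c=cv2.resize(c,(440,330));C[:330,:440]=c; C[:240,440:800]=s; C[330:600,:396]=d[:270]; C[330:600,440:800]=cv2.resize(w,(360,270))
cv2.imwrite("pics/c1.png",C)
```

```text
Traceback (most recent call last):
ValueError: could not broadcast input array from shape (270,440,3) into shape (270,396,3)
```

Run:
```python
import cv2,numpy as np
a=cv2.imread("pics/top0.png")
c=a[135:225,285:405]
w=cv2.imread("pics/wrist0.png")
d=a[165:240,170:280]
s=cv2.imread("pics/side0.png")[155:215,260:350]
C=np.zeros((600,800,3),np.uint8)
R=lambda i,w,h:cv2.resize(i,(w,h),interpolation=cv2.INTER_CUBIC)
C[:330,:440]=R(c,440,330); C[:240,440:800]=R(s,360,240); C[330:600,:396]=R(d,396,270); C[330:600,440:800]=R(w,360,270)
cv2.imwrite("pics/c1.png",C)
```

```text
(no output)
```

View pics/c1.png

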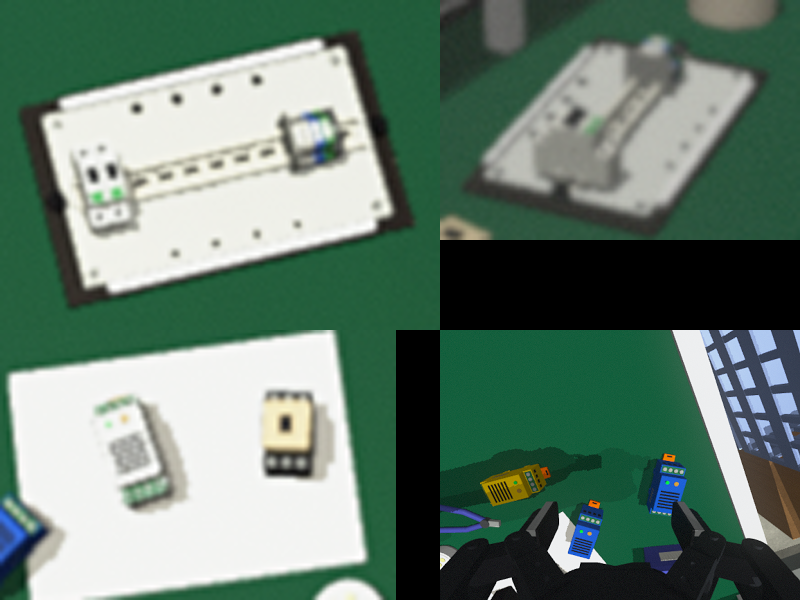

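```bash
cat > h.py <<'E'
from bench import ctrl
import cv2,numpy as np
from scipy.spatial.transform import Rotation as Ro
def ray(p,uv,z):
    C=-p["R"].T@p["t"]; d=p["R"].T@np.linalg.solve(p["K"],[uv[0],uv[1],1]); return C+d*(z-C[2])/d[2]
def proj(p,X):
    c=p["K"]@(p["R"]@np.asarray(X,float)+p["t"]); return c[:2]/c[2]
def yaw(o): 
    x=Ro.from_quat(o["orientation"]).as_matrix()[:,0]; return np.degrees(np.arctan2(x[1],x[0]))
def go(target,yw):  # rows' shift in tool axes, and twist, from measured pose
    o=ctrl.get_obs(); R=Ro.from_quat(o["orientation"]).as_matrix()
    d=R.T@(np.asarray(target,float)-o["position"]); t=(-(yw-yaw(o))+90)%180-90
    print("t",round(o["t"],2),"shift",d.round(1),"twist",round(t,1),"yaw",round(yaw(o),1),"pos",o["position"].round(1),"F",np.round(o["wrist_force"],1),"w",round(o["width"],3))
E
python3 - <<'E'
from h import *
p=ctrl.camera_params("top")
f=lambda u,v,z:print(ray(p,(u,v),z).round(0))
print("driver");f(207,198.3,62);f(203.3,179,46);f(211.5,213,46)
k=120/440;m=90/330
g=lambda a,b,z:f(285+a*k,135+b*m,z)
print("rail ends on rail top");g(345,128,27);g(130,183,27);print("term top, breaker top");g(312,138,58);g(103,185,85)
print("plate corners");
for a in((345,45),(395,220),(75,290),(35,110)):g(*a,12)
w=ctrl.camera_params("wrist");o=ctrl.get_obs();R=Ro.from_quat(o["orientation"]).as_matrix()
print("cam in tool",R.T@(-w["R"].T@w["t"]-o["position"]),"axis",R.T@w["R"][2],"camx",R.T@w["R"][0])
print("cont");f(249,193,72)
E
```

```text
driver
[504. 311.  62.]
[575. 326.  46.]
[456. 298.  46.]
rail ends on rail top
[ 600. -282.   27.]
[550. -75.  27.]
term top, breaker top
[ 582. -243.   58.]
[536. -45.  85.]
plate corners
[ 686. -291.   12.]
[ 513. -327.   12.]
[452. -21.  12.]
[627.  11.  12.]
cam in tool [ -0.5319798  -76.5873176  -71.11825122] axis [-2.34729110e-04  2.98845694e-01  9.54301418e-01] camx [ 9.99999838e-01 -4.23941232e-04  3.78729484e-04]
cont
[517. 169.  72.]
```

```bash
python3 -c "
from h import *
go((505,311,240),103)"
```

```text
t 0.15 shift [-145.8  313.    63.3] twist -39.5 yaw 63.5 pos [290.  581.2 303.1] F [0.2 0.2 0.4] w 1.002
```

```bash
python3 -m inch '85 -25 53 10 -8; 85 -50 106 20 -16; 85 -75 160 32 -24; 85 -100 213 44 -32; 85 -125 270 55 -39.5; 85 -146 313 63 -39.5; 85 -146 313 63 -39.5; 85 -146 313 63 -39.5; 85 -146 313 63 -39.5'
python3 - <<'E'
from h import *
go((505,311,240),103)
p=ctrl.camera_params("wrist");im=ctrl.read_camera("wrist");cv2.imwrite("pics/w1.png",im);np.save("w1.npy",p,allow_pickle=True)
E
```

```text
t: 1.27
position: [503.9, 313.1, 241.2]
orientation: [0.622, 0.783, 0.0, -0.0]
wrist_force: [-0.2, 0.3, 0.4]
width: 0.993
t 1.27 shift [-2.3  0.6  1.2] twist 0.1 yaw 103.1 pos [503.9 313.1 241.2] F [-0.2  0.3  0.4] w 0.993
```

View pics/w1.png

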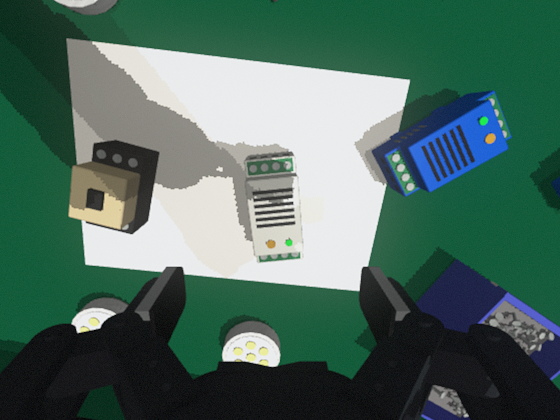

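Run:
```python
import cv2
a=cv2.imread("pics/w1.png")[140:275,220:320]
cv2.imwrite("pics/w1c.png",cv2.resize(a,None,fx=4.4,fy=4.4,interpolation=cv2.INTER_CUBIC))
```

```text
(no output)
```

View pics/w1c.png

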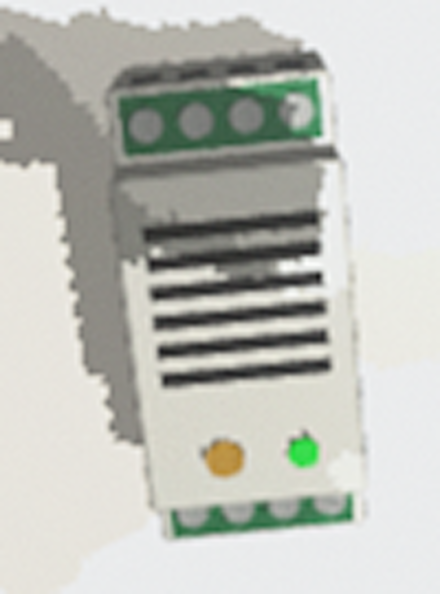

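Run:
```python
from h import *
p=np.load("w1.npy",allow_pickle=True).item()
c=[ray(p,(220+a/4.4,140+b/4.4),z) for a,b,z in((115,182,62),(338,160,62),(160,508,62),(365,492,62),(110,95,46),(325,78,46),(165,538,46),(365,520,46))]
for x in c: print(x.round(1))
nl,nr,fl,fr=c[:4]
d=(fl+fr-nl-nr)/2; print("len",np.hypot(*d[:2]),"yaw",np.degrees(np.arctan2(d[1],d[0])),"yawL,R",[np.degrees(np.arctan2(*(e[1::-1]))) for e in (fl-nl,fr-nr)],"w",np.linalg.norm(nl-nr),np.linalg.norm(fl-fr),"mid",sum(c[:4])/4)
d=nr-nl;print(np.degrees(np.arctan2(-d[0],d[1])));d=fr-fl;print(np.degrees(np.arctan2(-d[0],d[1])))
```

```text
[484.  285.9  62. ]
[470.2 326.3  62. ]
[548.9 308.8  62. ]
[535.8 349.1  62. ]
[470.5 280.8  46. ]
[457.5 321.7  46. ]
[563.4 312.3  46. ]
[549.1 354.3  46. ]
len 69.08850538395616 yaw 19.31813882015187 yawL,R [np.float64(19.468062226056254), np.float64(19.169562421717973)] w 42.72110439597352 42.37075671385005 mid [509.71874937 317.53259789  62.        ]
18.864025834466428
18.01698424146944
```

```bash
python3 -c "
from h import *
go((545.6,329.9,88),109)"
```

```text
t 1.32 shift [  6.8  44.4 153.2] twist -5.8 yaw 103.2 pos [503.9 313.1 241.2] F [-0.3  0.2 -0.7] w 0.992
```

```bash
python3 -m inch '85 7 44 30 -5.8; 85 7 44 80 -5.8; 85 7 44 120 -5.8; 85 7 44 145 -5.8; 85 7 44 153 -5.8; 85 7 44 153 -5.8; 85 7 44 153 -5.8'; python3 -c "
from h import *
go((545.6,329.9,88),109)"
```

```text
t: 2.2
position: [547.0, 329.0, 89.5]
orientation: [0.582, 0.813, 0.001, 0.0]
wrist_force: [-0.5, 0.2, -0.3]
width: 0.993
t 2.2 shift [ 1.3 -1.   1.5] twist -0.2 yaw 108.8 pos [547.  329.   89.5] F [-0.5  0.2 -0.3] w 0.993
```

Good. Close gently, then lift the foot end a little and see whether it pivots.

```bash
python3 -m inch '44 0 0 0 0; 30 0 0 0 0; 30 0 0 0 0; 30 0 0 0 0; 30 0 0 0 0; 30 0 0 -8 0; 30 0 0 -16 0; 30 0 0 -24 0; 30 0 0 -24 0' 20
python3 - <<'E'
from h import *
go((545.6,329.9,88),109)
a=ctrl.read_camera("wrist");cv2.imwrite("pics/w2.png",a)
s=ctrl.read_camera("side");cv2.imwrite("pics/s2.png",s)
c=proj(ctrl.camera_params("side"),(515,318,35)).astype(int);print(c)
x,y=c-[36,36]
s=cv2.resize(s[max(y,0):y+72,x:x+72],(400,400),interpolation=cv2.INTER_CUBIC)
C=np.zeros((420,800,3),np.uint8);C[:400,400:]=s;C[:,:400]=a[:,80:480];cv2.imwrite("pics/c2.png",C)
E
```

```text
t: 3.32
position: [546.8, 328.2, 112.7]
orientation: [0.582, 0.813, 0.001, 0.0]
wrist_force: [-0.0, 0.5, -3.4]
width: 0.529
t 3.33 shift [ 2.  -0.7 24.7] twist -0.2 yaw 108.8 pos [546.8 328.2 112.7] F [-0.   0.5 -3.4] w 0.529
[235 242]
```

View pics/c2.png

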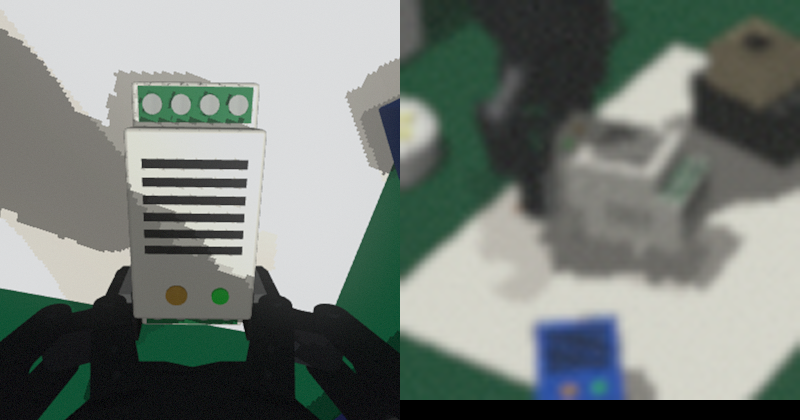

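```bash
cat >> h.py <<'E'
def pred(p,o,lx,lz,tilt,pts):  # pixels of driver points (x,y,z from mid) if gripped at local (lx,lz), foot end raised by tilt deg
    R=Ro.from_quat(o["orientation"]).as_matrix(); G=o["position"]+54*R[:,2]
    ex=np.cross([0,0,1],-R[:,0])if R[0,1]>0 else 0
    ex=R[:,1]; ey=-R[:,0]*-1; ez=-R[:,2]
    c,s=np.cos(np.radians(tilt)),np.sin(np.radians(tilt)); X=c*ex+s*ez; Z=c*ez-s*ex
    return [proj(p,G+(a-lx)*X+b*ey+(z-lz)*Z).round(0) for a,b,z in pts]
E
python3 - <<'E'
from h import *
p=ctrl.camera_params("wrist");o=ctrl.get_obs()
for t in (0,5,10,15,20,25):
  print(t,*pred(p,o,38,4,t,[(-35,-22.5,31),(-35,22.5,31),(35,-22.5,31),(35,22.5,31),(-50,-22.5,15),(-50,22.5,15)]))
print("seen (205,128) (345,128) (215,318) (.., 318) (212,83)(340,83)")
E
```

```text
0 [202. 131.] [345. 131.] [214. 320.] [332. 320.] [209.  84.] [338.  84.]
5 [206. 123.] [341. 124.] [214. 314.] [332. 314.] [213.  85.] [334.  85.]
10 [209. 119.] [337. 119.] [214. 308.] [332. 308.] [217.  87.] [330.  87.]
15 [213. 116.] [334. 116.] [214. 302.] [332. 302.] [220.  90.] [326.  91.]
20 [216. 115.] [330. 115.] [214. 295.] [332. 295.] [223.  95.] [323.  95.]
25 [219. 116.] [327. 116.] [215. 289.] [332. 289.] [225. 101.] [320. 101.]
seen (205,128) (345,128) (215,318) (.., 318) (212,83)(340,83)
```

```bash
cat >> h.py <<'E'
def strip(name=None):
    a=ctrl.read_camera("wrist")
    if name: cv2.imwrite(name,a)
    h=cv2.cvtColor(a,cv2.COLOR_BGR2HSV); m=cv2.inRange(h,(50,90,40),(90,255,255)); m[:50]=0;m[170:]=0;m[:,:190]=0;m[:,355:]=0
    n,l,s,c=cv2.connectedComponentsWithStats(cv2.morphologyEx(m,cv2.MORPH_CLOSE,np.ones((5,5))))
    k=1+np.argmax(s[1:,4]); print("strip x,y,w,h",s[k][:4])
E
python3 -c "
from h import *
strip()"
python3 -m inch '44.5 0 0 0 0; 44.5 0 0 0 0; 44.5 0 0 0 0' 20;  python3 -c "
from h import *
strip()"
python3 -m inch '45 0 0 0 0; 45 0 0 0 0; 45 0 0 0 0' 20;  python3 -c "
from h import *
strip()"
```

```text
strip x,y,w,h [218  86 115  37]
t: 3.85
position: [546.3, 328.0, 111.7]
orientation: [0.582, 0.813, -0.0, -0.0]
wrist_force: [-0.5, 0.2, -3.0]
width: 0.523
strip x,y,w,h [218  86 115  37]
t: 4.28
position: [546.4, 328.0, 112.0]
orientation: [0.582, 0.813, -0.0, 0.0]
wrist_force: [-0.3, 0.0, -1.6]
width: 0.526
strip x,y,w,h [228  94  87  18]
```

```bash
python3 -m inch '30 0 0 0 0; 30 0 0 0 0; 30 0 0 0 0; 30 0 0 -20 0; 30 0 0 -60 0; 30 0 0 -110 0; 30 0 0 -110 0; 30 0 0 -110 0' 70;  python3 - <<'E'
from h import *
strip("pics/w3.png")
p=ctrl.camera_params("wrist");o=ctrl.get_obs();np.save("w3.npy",dict(p=p,o=o),allow_pickle=True)
for t in (18,20,22,24,26): print(t,*pred(p,o,38,4,t,[(-50,-22.5,15),(-50,22.5,15),(-35,-22.5,31),(-35,22.5,31)]))
go((520,-180,300),103)
E
```

```text
t: 5.32
position: [546.1, 327.6, 221.9]
orientation: [0.582, 0.813, -0.0, 0.0]
wrist_force: [-0.3, -0.1, -3.8]
width: 0.513
strip x,y,w,h [228  95  87  17]
18 [222.  93.] [324.  93.] [215. 115.] [332. 115.]
20 [223.  95.] [323.  95.] [216. 115.] [330. 115.]
22 [224.  97.] [322.  97.] [217. 115.] [329. 115.]
24 [225. 100.] [321. 100.] [218. 116.] [328. 116.]
26 [226. 102.] [320. 102.] [219. 116.] [327. 116.]
t 5.38 shift [-472.  -187.7  -78.5] twist 5.8 yaw 108.8 pos [545.7 327.2 220.8] F [ 0.1 -0.3 -4.8] w 0.512
```

```bash
python3 -c "
from h import *
go((565,-60,300),103.6)"
```

```text
t 5.38 shift [-372.9 -106.5  -78.7] twist 5.2 yaw 108.8 pos [545.7 327.2 220.8] F [ 0.1 -0.3 -4.8] w 0.512
```

```bash
python3 -m inch '30 -20 -6 -30 0; 30 -70 -20 -60 0; 30 -125 -36 -79 0; 30 -180 -52 -79 1; 30 -235 -68 -79 2; 30 -290 -84 -79 3; 30 -340 -98 -79 5; 30 -373 -106 -79 5.2; 30 -373 -106 -79 5.2; 30 -373 -106 -79 5.2; 30 -373 -106 -79 5.2' 70;  python3 - <<'E'
from h import *
go((565,-60,300),103.6)
p=ctrl.camera_params("wrist");strip("pics/w4.png");np.save("w4.npy",p,allow_pickle=True)
E
```

```text
t: 6.75
position: [565.8, -57.5, 300.2]
orientation: [0.617, 0.787, -0.0, -0.001]
wrist_force: [-0.3, 0.1, -4.0]
width: 0.512
t 6.75 shift [-2.2 -1.4  0.2] twist 0.1 yaw 103.7 pos [565.8 -57.5 300.2] F [-0.3  0.1 -4. ] w 0.512
strip x,y,w,h [190  50 165 120]
```

View pics/w4.png

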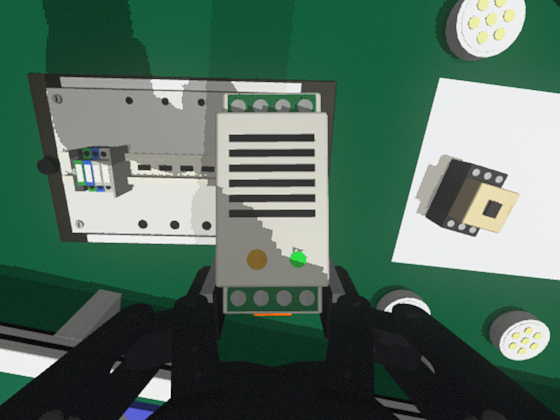

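Run:
```python
import cv2
a=cv2.imread("pics/w4.png")[110:230,60:222]
cv2.imwrite("pics/w4c.png",cv2.resize(a,None,fx=4.9,fy=4.9,interpolation=cv2.INTER_CUBIC))
```

```text
(no output)
```

View pics/w4c.png

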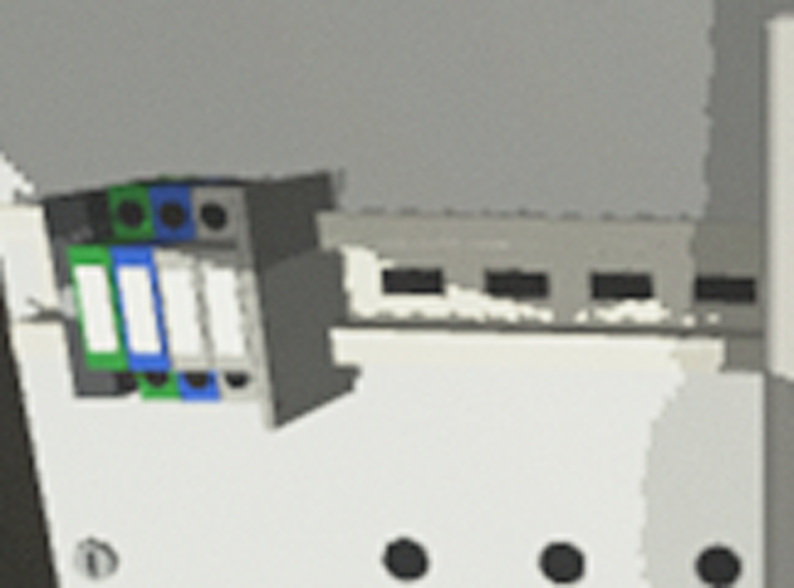

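Run:
```python
from h import *
p=np.load("w4.npy",allow_pickle=True).item()
f=lambda a,b,z=27:ray(p,(60+a/4.9,110+b/4.9),z)
n1,n2=f(330,212),f(760,222); a1,a2=f(335,364),f(720,371)
print(n1,n2,a1,a2)
L=n2-n1;y=L/np.linalg.norm(L);yw=np.degrees(np.arctan2(y[1],y[0])); L2=a2-a1; print("rail y dir",yw,np.degrees(np.arctan2(L2[1],L2[0])))
x=np.array([y[1],-y[0],0]); print("width",(a1-n1)@x,(a2-n1)@x)
for q in((319,230),(334,350)):
  v=f(*q); print("face",((v-n1)@y),((v-n1)@x))
for q in((337,325),(760,333)): print("dark line z27",(f(*q)-n1)@x)
cen=n1+17.5*x; t=np.mean([(f(319,230)-n1)@y,(f(334,350)-n1)@y]); print("railpt",cen+t*y)
# plate holes / screw at z12
for q in((96,558),(406,558),(562,562),(718,565)): print("hole",f(*q,12))
```

```text
[ 566.93018392 -224.5986322    27.        ] [ 545.74003677 -128.40642139   27.        ] [ 602.34377298 -219.9209616    27.        ] [ 582.40319028 -131.20456769   27.        ]
rail y dir 102.42324639858377 102.66771617162489
width 35.59069712444255 35.20271888091576
face -3.01685648363369 4.163565583187188
face -2.888635940260336 32.2231613293044
dark line z27 26.231656640988728
dark line z27 25.862056031621236
railpt [ 584.65565165 -223.71743759   27.        ]
hole [ 672.76419347 -280.66921957   12.        ]
hole [ 653.89601921 -203.36035216   12.        ]
hole [ 645.47978562 -164.27164373   12.        ]
hole [ 636.77526552 -125.14588442   12.        ]
```

Run:
```python
import cv2,numpy as np
a=cv2.imread("pics/w4.png")
u=cv2.resize(a[85:135,205:340],None,fx=5.5,fy=5.5,interpolation=cv2.INTER_CUBIC)
v=cv2.resize(a[270:325,205:340],None,fx=5.5,fy=5.5,interpolation=cv2.INTER_CUBIC)
cv2.imwrite("pics/w4d.png",np.vstack([u,v]))
print(u.shape)
```

```text
(275, 742, 3)
```

View pics/w4d.png

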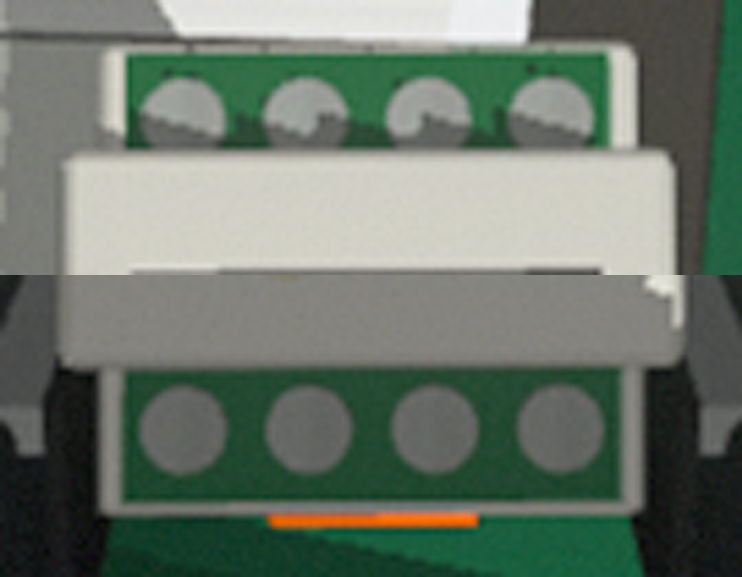

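```bash
cat > fit.py <<'E'
from h import *
from scipy.optimize import least_squares
def model(p,o,v,pts):
    lx,lz,ly,t,yw=v; R=Ro.from_quat(o["orientation"]).as_matrix(); G=o["position"]+54*R[:,2]
    M=np.c_[R[:,1],R[:,0],-R[:,2]]@np.diag([1,1,1])  # ex, (across, image right), ez
    D=M@Ro.from_euler('zy',[yw,t],degrees=True).as_matrix()
    return np.array([proj(p,G+D@(np.array(q)-[lx,ly,lz])) for q in pts])
E
python3 - <<'E'
from fit import *
p=np.load("w4.npy",allow_pickle=True).item();o=ctrl.get_obs()
pts=[(-50,-22.5,15),(-50,22.5,15),(-35,-22.5,31),(-35,22.5,31),(35,-22.5,31),(35,22.5,31),(50,-22.5,15),(50,22.5,15)]
obs=np.array([(223.2,93.2),(320.6,93.2),(216.5,112.8),(327.7,112.8),(215.5,286.9),(329.2,286.9),(223.2,313.6),(321.9,313.6)])
for t0 in (20,-20):
  r=least_squares(lambda v:(model(p,o,v,pts)-obs).ravel(),[38,4,0,t0,0]);print(r.x.round(2),r.cost,r.fun.round(1))
E
```

```text
[ 40.65   8.54   0.13 -19.44   0.11] 1.092789451676983 [-0.1  0.2  0.3  0.   0.1  0.1 -0.1 -0.   0.2  0.3 -0.1  0.  -1.  -0.2
  0.7 -0.5]
[ 40.65   8.54   0.13 -19.44   0.11] 1.0927894516775278 [-0.1  0.2  0.3  0.   0.1  0.1 -0.1 -0.   0.2  0.3 -0.1  0.  -1.  -0.2
  0.7 -0.5]
```

```bash
python3 -c "
from h import *
go((586.6,-151.6,145),102.5)"
```

```text
t 6.8 shift [-96.3  -2.1 155.3] twist 1.2 yaw 103.7 pos [565.9 -57.6 300.4] F [ 0.7 -0.2 -2.7] w 0.515
```

```bash
python3 -m inch '30 -40 -1 5 0.6; 30 -85 -2 20 1.2; 30 -96 -2 60 1.2; 30 -96 -2 105 1.2; 30 -96 -2 140 1.2; 30 -96 -2 155 1.2; 30 -96 -2 155 1.2; 30 -96 -2 155 1.2; 30 -96 -2 155 1.2' 70;python3 -c "
from h import *
go((586.6,-151.6,129.3),102.5)"
```

```text
t: 7.92
position: [587.9, -153.3, 147.6]
orientation: [0.627, 0.779, 0.001, 0.001]
wrist_force: [-0.2, -0.4, -3.3]
width: 0.511
t 7.92 shift [ 1.9 -0.9 18.3] twist -0.1 yaw 102.4 pos [ 587.9 -153.3  147.6] F [-0.2 -0.4 -3.3] w 0.511
```

```bash
cat >> h.py <<'E'
def avg(n=8):
    P=[];F=[]
    for _ in range(n):
        ctrl.read_camera("wrist");o=ctrl.get_obs();P.append(o["position"]);F.append(o["wrist_force"])
    P=np.array(P);print("avg pos",P.mean(0).round(2),"sd",P.std(0).round(2),"F",np.mean(F,0).round(2),"t",o["t"]); return P.mean(0)
E
python3 -c "
from h import *
avg()"
```

```text
avg pos [ 587.07 -153.22  146.6 ] sd [0.3  0.06 0.48] F [ 0.36  0.04 -3.61] t 8.325
```

```bash
python3 -m inch '30 0 0 6 0; 30 0 0 12 0; 30 0 0 16 0; 30 0 0 17 0; 30 0 0 17 0; 30 0 0 17 0' 70;python3 -c "
from h import *
avg(6)
a=ctrl.read_camera('side');p=ctrl.camera_params('side');u,v=proj(p,(555,-155,50)).astype(int);c=a[v-30:v+30,u-40:u+40];w=ctrl.read_camera('wrist')
cv2.imwrite('pics/c5.png',np.hstack([cv2.resize(c,(400,300),interpolation=cv2.INTER_CUBIC),cv2.resize(w,(400,300))]))"
```

```text
t: 9.07
position: [586.9, -153.1, 129.1]
orientation: [0.627, 0.779, 0.0, 0.0]
wrist_force: [-0.0, 0.2, -4.2]
width: 0.519
avg pos [ 586.85 -153.11  129.07] sd [0.04 0.01 0.04] F [-0.4   0.51 -3.49] t 9.375
```

View pics/c5.png

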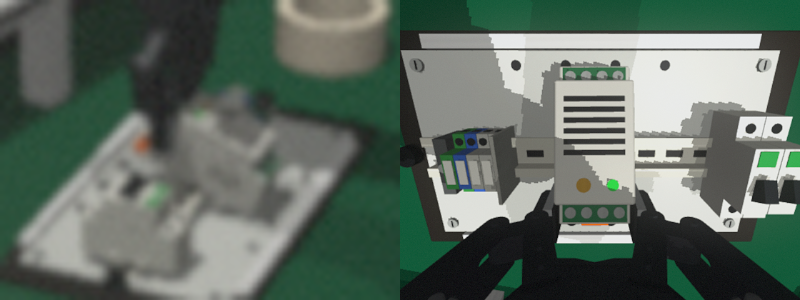

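```bash
python3 -m inch '30 0 2 0 0; 30 0 4 0 0; 30 0 6 0 0; 30 0 7 0 0; 30 0 8 0 0; 30 0 8 0 0' 70;python3 -c "
from h import *
avg(4)"; python3 -m inch '30 0 1 0 0; 30 0 2 0 0; 30 0 3 0 0; 30 0 3 0 0' 70;python3 -c "
from h import *
avg(4)"
```

```text
t: 10.22
position: [594.6, -151.3, 128.9]
orientation: [0.627, 0.779, 0.0, -0.0]
wrist_force: [-0.4, 0.6, -5.0]
width: 0.514
avg pos [ 594.48 -151.4   128.86] sd [0.02 0.03 0.01] F [-0.25 -0.05 -3.21] t 10.425
t: 10.92
position: [596.9, -150.9, 128.6]
orientation: [0.627, 0.779, -0.0, -0.001]
wrist_force: [-1.8, -0.2, -3.7]
width: 0.515
avg pos [ 596.9  -150.88  128.59] sd [0.   0.01 0.  ] F [-2.29 -0.32 -3.68] t 11.125
```

```bash
python3 -m inch '30 0 0 -1 0; 30 0 0 -2 0; 30 0 0 -2.5 0; 30 0 0 -2.5 0' 70;python3 -c "
from h import *
avg(4)"
```

```text
t: 11.62
position: [596.4, -150.8, 130.7]
orientation: [0.627, 0.779, -0.001, -0.001]
wrist_force: [-5.1, -1.7, -8.8]
width: 0.516
avg pos [ 596.34 -150.83  130.64] sd [0.01 0.01 0.01] F [-4.92 -1.33 -9.03] t 11.825
```

```bash
python3 -m inch '30 0 0 0.5 0; 30 0 0 0.5 0; 30 0 0.6 1.5 0; 30 0 1.5 2.5 0; 30 0 2.5 3.5 0; 30 0 3.3 4.4 0; 30 0 4.2 5.3 0; 30 0 5 6.2 0; 30 0 5 6.2 0' 25;python3 -c "
from h import *
avg(4)
strip()"
```

```text
t: 12.95
position: [600.0, -150.4, 125.8]
orientation: [0.627, 0.779, -0.002, -0.002]
wrist_force: [-11.2, -0.9, 5.1]
width: 0.516
avg pos [ 600.01 -150.39  125.8 ] sd [0.01 0.01 0.01] F [-11.27  -1.46   4.42] t 13.15
strip x,y,w,h [227  91  90  19]
```

```bash
python3 -m inch '45 0 -1 0 0; 45 0 -1 0 0; 45 0 -1 0 0' 20;python3 -c "
from h import *
avg(3)
strip('pics/w6.png')"
```

```text
t: 13.58
position: [603.4, -149.6, 126.6]
orientation: [0.627, 0.779, 0.001, 0.002]
wrist_force: [0.0, -1.1, -0.2]
width: 0.527
avg pos [ 602.73 -149.77  126.08] sd [0.28 0.06 0.21] F [ 0.53 -0.32  0.1 ] t 13.725
strip x,y,w,h [226  90  93  26]
```

```bash
python3 -m inch '70 0 0 0 0; 70 0 0 0 0; 70 0 0 0 0; 70 0 0 -25 0; 70 0 0 -55 0; 10 0 -8 -65 0; 0 0 -8 -65 0; 0 0 -8 -65 0; 0 0 -8 -65 0' 40;python3 -c "
from h import *
avg(3)
strip('pics/w7.png')"
```

```text
t: 14.9
position: [593.0, -151.4, 189.0]
orientation: [0.627, 0.779, -0.0, -0.001]
wrist_force: [0.5, -0.4, 0.4]
width: 0.004
avg pos [ 593.25 -151.4   189.31] sd [0.09 0.01 0.14] F [ 0.25 -0.04  0.16] t 15.05
strip x,y,w,h [241 115  62  18]
```

View pics/w7.png

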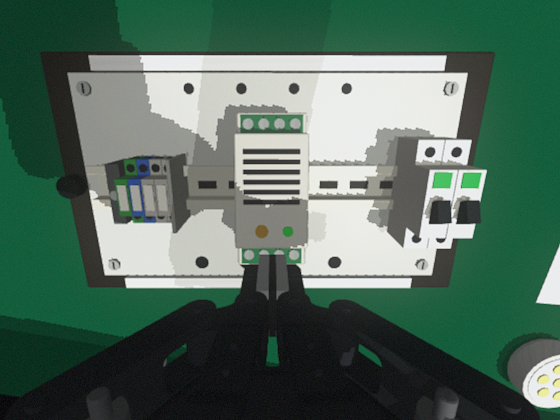

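```bash
python3 -m inch '0 0 2 15 0; 0 0 2 23 0; 0 0 2 26 0; 0 0 2 28 0; 0 0 2 30 0; 0 0 2 32 0; 0 0 2 34 0; 0 0 2 34 0' 40;python3 -c "
from h import *
avg(3)"
```

```text
t: 16.1
position: [598.5, -150.7, 158.7]
orientation: [0.626, 0.779, 0.002, 0.003]
wrist_force: [2.8, 1.3, 6.6]
width: 0.0
avg pos [ 598.5  -150.74  158.73] sd [0.01 0.02 0.01] F [2.45 1.14 7.32] t 16.25
```

```bash
python3 -m inch '0 0 -1 1.5 0; 0 0 -1 3 0; 0 0 -1 4.5 0; 0 0 -1 6 0; 0 0 -1 7 0; 0 0 -1 8 0; 0 0 -1 8 0' 40;python3 -c "
from h import *
avg(3)"
```

```text
t: 17.12
position: [598.1, -150.8, 152.0]
orientation: [0.626, 0.779, 0.002, 0.003]
wrist_force: [0.7, 1.9, 20.3]
width: -0.004
avg pos [ 598.01 -150.85  152.06] sd [0.02 0.01 0.02] F [ 0.83  2.05 20.32] t 17.275
```

```bash
python3 -m inch '0 0 -3 -15 0; 0 0 -10 -50 0; 0 30 -28 -50 0; 0 50 -28 -50 0; 0 50 -28 -50 0' 40;python3 -c "
from h import *
avg(3)
p=ctrl.camera_params('wrist');np.save('w8.npy',p,allow_pickle=True);cv2.imwrite('pics/w8.png',ctrl.read_camera('wrist'))
ex=np.array([.9763,.2164,0]);ey=np.array([-.2164,.9763,0]);r=np.array([584.65,-223.7,27])
for yy in (67,68,69,70):
  print(yy,[proj(p,r+ex*a+ey*(yy+b)+np.array([0,0,c+22])).round(1) for a,b,c in((-50,-22.5,15),(-50,22.5,15),(-35,-22.5,31),(-35,22.5,31),(35,-22.5,31),(35,22.5,31))])
a=cv2.imread('pics/w8.png');cv2.imwrite('pics/w8c.png',cv2.resize(a[60:300,40:360],(800,600),interpolation=cv2.INTER_CUBIC))"
```

```text
t: 17.9
position: [556.0, -106.4, 197.7]
orientation: [0.625, 0.78, -0.0, -0.001]
wrist_force: [0.4, -0.1, 0.9]
width: -0.003
avg pos [ 556.71 -108.69  197.71] sd [0.15 0.59 0.01] F [ 0.17 -0.64 -0.02] t 18.05
67 [array([164.2, 163.2]), array([230.8, 163. ]), array([158.3, 190.3]), array([228.6, 190.1]), array([169.5, 286.6]), array([233. , 286.5])]
68 [array([165.7, 163.2]), array([232.3, 163. ]), array([159.8, 190.3]), array([230.1, 190.1]), array([171. , 286.6]), array([234.4, 286.5])]
69 [array([167.2, 163.2]), array([233.8, 163. ]), array([161.4, 190.3]), array([231.7, 190.1]), array([172.4, 286.6]), array([235.8, 286.5])]
70 [array([168.7, 163.2]), array([235.3, 163. ]), array([163. , 190.3]), array([233.3, 190.1]), array([173.8, 286.6]), array([237.2, 286.5])]
```

```bash
python3 - <<'E'
import cv2,numpy as np
a=cv2.imread('pics/w8.png').astype(int)
print("col200 rows150-200",a[150:200,200].sum(1)//3)
print("col205 rows270-320",a[270:312,205].sum(1)//3, a[270:312,205,1]-a[270:312,205,2])
print("row195",a[195,150:170].sum(1)//3,a[195,222:240].sum(1)//3)
E
python3 -c "
from h import *
go((556.7-50,-108.7,123),102.5)"
```

```text
col200 rows150-200 [120 122 119 121 121 120 118 103  96  86  67  81  95 105 121 106  69  55
  54  54  53  55  54  52  53  52  53  54  52  55  56  51  50  85 118 115
  96  92  93  94  99 115 121 122 121 123 122 120 123 121]
col205 rows270-320 [213 212 210 211 211 211 211 211 213 210 212 210 213 209 212 214 176 109
  76  74  69  88 168 222 233 181  90  90 182 169  40  28  34  30  34  31
  28  29  28  26  30  28] [ 0 -1  0  0  2 -1  0  1  1 -1 -2  0  0  0 -1 -2  7 38 65 71 69 59 14  0
  1  2  0  1  1  3  1  3  2  1  2  5  2  4 -1  3  6  2]
row195 [112 111 112 112 113 114 114 112 113 113 116 131 154 155 140 121 122 124
 122 123] [122 125 123 122 124 124 121 112  97  78  84  83  81  78  61  67  82  87]
t 18.1 shift [ 11.5 -48.8  74.7] twist -0.2 yaw 102.3 pos [ 556.8 -109.5  197.7] F [-0.1  0.6  0.2] w 0.001
```

```bash
python3 -m inch '0 0 2 40 0; 0 0 2 65 0; 0 0 2 74 0; 0 0 2 74 0; 0 -8 2 74 0; 0 -14 2 74 0; 0 -20 2 74 0; 0 -26 2 74 0; 0 -32 2 74 0; 0 -38 2 74 0; 0 -38 2 74 0' 40;python3 -c "
from h import *
avg(2)"; python3 -m inch '0 -5 0 0 0; 0 -10 0 0 0; 0 -14 0 0 0; 0 -17 0 0 0; 0 -19 0 0 0; 0 -19 0 0 0' 40;python3 -c "
from h import *
avg(2)"
```

```text
t: 19.48
position: [566.6, -146.4, 124.0]
orientation: [0.627, 0.779, -0.0, 0.0]
wrist_force: [0.6, 0.8, -0.4]
width: 0.0
avg pos [ 566.44 -146.19  123.91] sd [0.06 0.03 0.02] F [ 0.24  0.41 -0.22] t 19.575
t: 20.32
position: [570.6, -164.1, 124.1]
orientation: [0.627, 0.779, -0.0, 0.0]
wrist_force: [-0.7, 2.9, 0.9]
width: 0.0
avg pos [ 570.61 -164.    124.1 ] sd [0.01 0.01 0.  ] F [-0.63  3.65  0.99] t 20.425
```

```bash
python3 -m inch '0 -2 0 0 0; 0 -4 0 0 0; 0 -4 0 0 0' 40;python3 -m inch '0 -1 0 0 0; 0 -2 0 0 0; 0 -3 0 0 0; 0 -3 0 0 0' 40; python3 -c "
from h import *
avg(2)"
```

```text
t: 20.8
position: [571.7, -166.8, 124.2]
orientation: [0.626, 0.779, 0.0, -0.0]
wrist_force: [-1.5, 5.7, 1.5]
width: -0.0
t: 21.3
position: [572.0, -167.1, 124.2]
orientation: [0.626, 0.78, 0.001, -0.002]
wrist_force: [-2.2, 10.7, 5.7]
width: -0.001
avg pos [ 571.98 -167.05  124.21] sd [0.01 0.   0.  ] F [-3.32 10.91  5.05] t 21.4
```

```bash
python3 -m inch '0 5 0 0 0; 0 15 0 0 0; 0 25 0 -20 0; 0 25 -20 -60 0; 0 40 -20 -90 0; 0 40 -20 -90 0; 0 40 -20 -90 0; 0 40 -20 -90 0' 40;python3 -c "
from h import *
avg(3)
p=ctrl.camera_params('wrist');im=ctrl.read_camera('wrist');cv2.imwrite('pics/w9.png',im)
ex=np.array([.9763,.2164,0]);ey=np.array([-.2164,.9763,0]);r=np.array([584.65,-223.7,27])
Q=[proj(p,r+ex*a+ey*(22.5+b)+np.array([0,0,c+22])) for a,b,c in((-50,-22.5,15),(-50,22.5,15),(-35,-22.5,31),(-35,22.5,31),(35,-22.5,31),(35,22.5,31))]
q=np.array(Q).mean(0).astype(int);x0=max(q[0]-70,0);y0=q[1]-80
S=5
c=cv2.resize(im[y0:y0+120+20,x0:x0+160],None,fx=4.2,fy=4.2,interpolation=cv2.INTER_CUBIC)
for v in Q: cv2.circle(c,tuple(((v-[x0,y0])*4.2).astype(int)),4,(0,0,255),1)
cv2.imwrite('pics/w9c.png',c);print(c.shape,x0,y0)"
```

```text
t: 22.4
position: [543.5, -136.2, 213.4]
orientation: [0.627, 0.779, -0.0, -0.001]
wrist_force: [-0.8, 0.3, 0.9]
width: -0.002
avg pos [ 543.55 -136.1   213.26] sd [0.05 0.06 0.03] F [-0.32  0.28 -0.13] t 22.55
(588, 672, 3) 105 151
```

View pics/w9c.png

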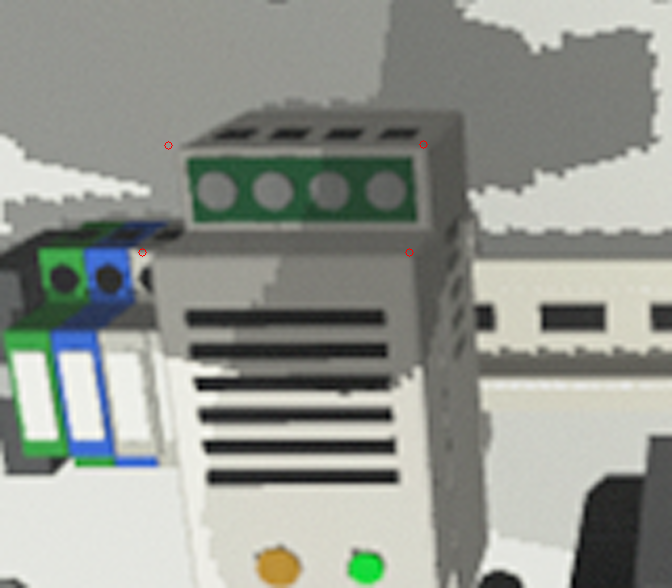

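```bash
python3 -c "
from bench import ctrl
print(ctrl.job_done(), ctrl.get_obs()['t'])"
```

```text
the job is handed in; nothing more can be done
the job is handed in; nothing more can be done
```

The LED driver is mounted on the rail against the terminals, and I handed the job in at about 22.6 s of the 51 s allowed. No verdict is reported, so success is judged only by the checks below.

**How it was done**
- I gripped the driver at its foot end and lifted it about 24 mm. Easing the grip to 45 mm let the lip end droop to about 19° of tilt, and I then tightened the grip.
- I hooked the lip under the near rail edge, let the driver rock part-way down, and released it.
- I pressed the foot end down with closed fingers, then pushed the driver along the rail from the breaker side up to the terminals.

**What the checks showed**
- **Hooked:** lifting by 2.5 mm raised the downward force on the gripper from about 4 N to 9 N, so the lip was under the edge.
- **Clicked home:** pressing reached home height at about 20 N, above the 9–13 N expected for the click. The driver's edges were then within about 1 px of where a flat, seated driver should appear. I could not read the foot joint itself.
- **Against the terminals:** it slid at about 4 N, then stopped at about 11 N with only 0.3 mm of movement. I saw no gap in the last picture.

**Where they disagreed**
- The last picture puts the driver about 1.2 mm further from the terminals than my rail estimate, which is within calibration error and the 3 mm limit.
- The two estimates of the hand-held height also differed by about 1.5 mm. I used the one from touching the bench, and the hook went in.
- I did not measure the other things on the bench again. The arm touched nothing else as far as I could tell.

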